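Eject a cover template from its rack and rest it on the checking stand's hidden stop

TASK

Get the red template plate out of the green storage rack: push down the yellow key in front of its slot, without touching the plate, until the plate has popped up and stays up, then take it by the raised edge and slide it up and out. Stand it upright in the slot of the aluminium checking stand: the height stop inside was left anywhere by the last worker, so lower the plate gently until you feel it rest on the stop, and only then let go; do not drop it or ram it down. Leave the blue plate down in the rack and the tumbler, awl and ball cup where they are.

Things in the scene. Friction and masses are not known exactly. Their poses are not given: they have to be found in the camera images.
- red_plate: Red acrylic template plate with a white figure-eight inlay, 110 wide (its x) x 8 thick (its y) x 130 high (its z), about 160 g; origin at the centre of its lower edge. It starts upright, sunk in either slot of the rack with its upper edge flush with the rack's top (its lower edge 20 mm above the table), so it cannot be gripped until its key is pushed.
- blue_plate: Blue plate of the same size, in the other slot of the rack; must stay down there.
- rack: Fixed green storage rack, 196 (its x) x 150 (its y) x 150 mm high, origin at the centre of its underside. Two slots, each 116 long (along x) x 12 wide, centred at x = +30 mm, y = +35 (left) and -35 mm (right), slot floor at z = 20 mm. The grey key housing on its -x side (x from -98 to -36 mm) is 138 mm high.
- key_left_top (a point): Centre of the top face of the yellow eject key (34 x 34 mm cap, 12 thick) of the left slot (rack x = -67, y = +35 mm), 185 mm above the table when up. It goes straight down 30 mm to its end stop, at about 6 N, and lifts the plate in that slot by as much (about 29 mm); both stay where they are left.
- key_right_top (a point): The same for the right slot (rack x = -67, y = -35 mm).
- stand: Fixed checking stand: dark base 170 (its x) x 90 (its y) x 10 mm, aluminium slot holder in its middle; origin at the centre of its underside. Slot centred on the origin, 122 long (x) x 12 wide, straight walls up to z = 112 mm, flared lead-in to z = 124. A black sprung stop inside (gives 3 mm, up to 15 N) carries the plate's lower edge at an unknown z between 22 and 85 mm.
- stand_mouth (a point): Centre of the stand's slot at the top of its straight walls, 112 mm above the table; axes as the stand's.
- tumbler: Purple drinking tumbler, 68 mm across, 150 mm high, origin under its centre; bystander.
- awl: Awl with a handle lying on the table, 150 mm long along its x; bystander.
- ball_cup: White cup 80 mm across with a baseball in it, 82 mm high, origin under its centre; bystander.
Things that resemble listed ones, but are neither listed nor needed, are in the scene too. Of the things like the blue_plate, leave any that is pink; of the rest the smaller one is meant.

How it is judged:
By the outcome, as a careful person would: the job done as asked, in the order asked, and still so for the second after the job is handed in, with the robot touching nothing.
It also fails if it takes over 58 s, if anything falls off the work surface, if the arm or the gripper's body presses on something with over 40 N, if the wrist force passes 120 N, or if a joint passes its speed limit or range.

ROBOT

A 6-joint arm with a two-finger parallel gripper is mounted at the origin on the work surface. World frame = base frame: x ahead of the robot, y to its left, z up, the work surface at z = 0. Lengths are in mm, angles in rad, forces in N, time in s.
With the tool pointing down it reaches from about 350 to 875 mm from the base axis. Payload 4.2 kg.
Tool frame: the origin (TCP) lies midway between the tips of the shut fingers; the grasp point (between the pads) lies 19 mm behind it (arm.tcp_to_grasp is the distance from the TCP to the grasp point, in mm); z points along the fingers, y is the line along which they close (so a half turn about z gives the same grasp; the last joint's range is limited). The gripper opens to 85 mm and grips with 20 to 120 N. Pads are 22 mm wide; open, the fingers measure 114 mm over their backs; the gripper's body (76 mm by 85 mm) begins 54 mm behind the grasp point. The pads swing forward as they close: fully open they stand 13 mm farther back than shut.
Start: joints at [1.567, 0.385, 0.008, 0, -1.194, -0.259], TCP at [162.334, 603.529, 231.312] pointing down, gripper open.
Joint ranges: [-3.14, 3.14], [-1.21, 2.06], [-1.07, 1.41], [-3.16, 2.05], [-2.99, -0.16], [-3.1, 3.1]. Speed limits (rad/s): [2.79, 2.79, 3.14, 3.14, 3.14, 3.14].

INTERFACE

Orientations are given as a unit quaternion [x, y, z, w].
In Python, from bench import arm, get_image gives the robot as it stands.
- The arm moves only by the tool drive_tool, never from a script. Its argument "deltas" is a list of rows, each a list of 2 entries, a list of its own where there are three numbers: the shift along the tool's x, y, z in cm, then the turn, a rotation vector about the tool's x, y, z in degrees. In form: [[[x, y, z], [ax, ay, az]], ...]. A call has 1 to 12 rows; each row shifts and turns the commanded pose from where the row before left it, along the tool's axes as they then stand; what a row does not reach is not made up. A row lasts 1/10 s, in which the tool goes at most 50 mm and 8.59 degrees, less where a joint would pass 70% of its speed; a pose out of reach is approached as far as the arm can. A call with a gripper value outside its range is refused whole. "claw" is the finger opening in cm, from 0 to 8.54, set as the call begins (left out, the last holds). The fingers move at their own pace and stop on an object; the grip force is fixed at half the most. Time passes only in rows, so rows that do not move let the fingers close. It gives the time, the measured TCP pose, the force, the opening and the grip force at its end, in the units of the state.
- arm.read_state(): the state, without advancing time (a new reading comes with each control period).
- get_image(name): name is "scene" or "top" or "wrist"; returns a dict with "img" (384x512x3 uint8, red, green, blue), "fx", "fy", "cx", "cy" (pixels), "eye" and "orientation" of the camera in the world; the wrist camera has in their place "mount" (4x4, takes a point from camera to tool coordinates, whose origin is the TCP and whose axes are the flange's). Camera axes: x right, y down, z forward; pixel columns grow to the right and rows downward; lengths in mm; the calibration is good to about 2 mm. A picture is of the moment at which its call begins: read the wrist's pose just before it. There is no depth.
- arm.job_done(): hands the job in; it is judged then, once.
The state is a dict: "clock": time; "joints": joint angles; "joint_vel": joint speeds; "joint_efforts": joint torques, N m; "position": TCP position; "ee_rot": TCP orientation; "contact_force": force on the tool from outside, world axes, zero at the start; "wrist_torque": the same for the moment, N m; "gripper_width": finger opening in mm; "grasp_force": force on a finger pad.
Only numpy, scipy, OpenCV 4.12 (cv2) and the standard library are available. Lean on these libraries where they do the work, as an engineer would, in place of code of your own. Each camera call takes 0.05 s, during which the arm holds its last target. There are 200 camera calls.

## Working session

There is one attempt and no reset: what is moved stays moved. The work goes in short steps, Python scripts to look and compute and a tool call to move; the robot and the scene stay as the last step left them, time stands still between calls to the robot, and variables do not carry over. Pictures are saved under pics/ and viewed, at most 10 in all, crops included, and the job is handed in when it is done.

Besides the shell and the picture viewer there is one more tool, called after "Call:" as name([rows], argument=value, ...), one row to a line, values as JSON. drive_tool: Moves the arm, as the interface text tells. Its arguments: {"type":"object","properties":{"deltas":{"type":"array"},"claw":{"type":"number"}},"required":["deltas"]}

```bash
mkdir -p pics; python3 - <<'E'
from bench import arm,get_image
import cv2,numpy as np,pickle
s=arm.read_state();print({k:np.round(v,3).tolist() for k,v in s.items()})
d={}
for n in ["scene","top"]:
    d[n]=get_image(n);cv2.imwrite(f"pics/{n}0.png",d[n]["img"][...,::-1]);print(n,{k:np.round(v,3).tolist() for k,v in d[n].items() if k!="img"})
pickle.dump(d,open("d0.pkl","wb"))
E
```

```text
{'clock': 0.0, 'joints': [1.567, 0.386, 0.007, -0.001, -1.194, -0.259], 'joint_vel': [0.0, 0.001, 0.001, -0.001, -0.001, 0.002], 'joint_efforts': [0.0, -39.229, 18.84, 4.186, -0.005, -0.0], 'position': [162.19, 602.976, 230.204], 'ee_rot': [0.991, -0.131, -0.0, 0.001], 'contact_force': [0.144, -0.51, 0.213], 'wrist_torque': [-0.02, -0.031, -0.045], 'grasp_force': 0.0, 'gripper_width': 85.28}
scene {'fx': 371.007, 'fy': 371.007, 'cx': 257.949, 'cy': 194.366, 'eye': [891.563, 187.532, 1039.712], 'orientation': [0.488, 0.851, -0.169, -0.092]}
top {'fx': 359.948, 'fy': 359.948, 'cx': 259.053, 'cy': 193.432, 'eye': [530.055, 3.217, 983.47], 'orientation': [0.714, -0.7, 0.002, -0.019]}
```

View pics/scene0.png

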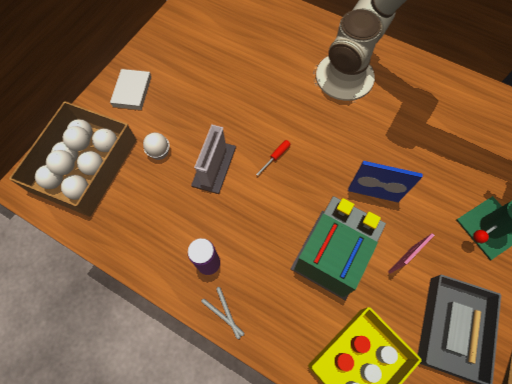

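View pics/top0.png

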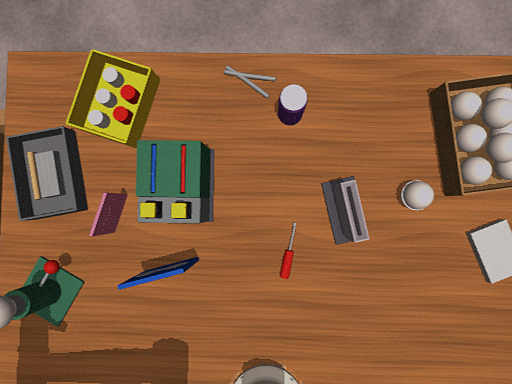

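The scene shows the rack in top view at (172,180): the red plate is in the right slot at (183,168) and its key is at (180,210). The stand is at (348,210) in the top view and (213,160) in the scene view. The large blue plate and the pink plate lying outside the rack are decoys. Next I'll measure the keys and slots, with a zoom on the stand.

```bash
cat > h.py <<'E'
import numpy as np,cv2
from scipy.spatial.transform import Rotation as R
def ray(c,p):
    d=R.from_quat(c["orientation"]).apply([(p[0]-c["cx"])/c["fx"],(p[1]-c["cy"])/c["fy"],1.]);return np.array(c["eye"]),d/np.linalg.norm(d)
def onz(c,p,z):
    e,d=ray(c,p);return e+d*(z-e[2])/d[2]
def tri(c1,p1,c2,p2):
    e1,d1=ray(c1,p1);e2,d2=ray(c2,p2)
    t=np.linalg.lstsq(np.c_[d1,-d2],e2-e1,rcond=None)[0]
    a,b=e1+t[0]*d1,e2+t[1]*d2;return (a+b)/2,np.linalg.norm(a-b)
def blobs(img,lo,hi,roi,amin=15):
    x0,y0,x1,y1=roi;h=cv2.cvtColor(img[y0:y1,x0:x1],cv2.COLOR_RGB2HSV)
    m=cv2.inRange(h,lo,hi);n,l,st,c=cv2.connectedComponentsWithStats(m)
    out=[]
    for i in range(1,n):
        if st[i,4]>=amin:
            q=np.argwhere(l==i)[:,::-1].astype(np.float32)
            out.append((c[i]+[x0,y0],int(st[i,4]),cv2.boxPoints(cv2.minAreaRect(q))+np.float32([x0,y0])))
    return out
E
python3 - <<'E'
import pickle;from h import *
d=pickle.load(open("d0.pkl","rb"));r=lambda v:np.round(v,1).tolist()
rois={"top":(130,135,215,225),"scene":(290,190,390,300)}
Y,Rd,B=((22,150,150),(35,255,255)),((0,150,90),(8,255,255)),((105,120,60),(128,255,255))
for n in rois:
    c=d[n]
    for nm,col,z in (("yel",Y,185),("red",Rd,150),("blue",B,150)):
        for b in blobs(c["img"],*col,rois[n]): 
            print(n,nm,r(b[0]),b[1],r(onz(c,b[0],z)),"corners",[r(onz(c,p,z)[:2]) for p in b[2]])
t=cv2.resize(d["top"]["img"][165:255,310:380],None,fx=6,fy=6,interpolation=cv2.INTER_CUBIC)
s=cv2.resize(d["scene"]["img"][115:205,185:245],None,fx=6,fy=6,interpolation=cv2.INTER_CUBIC)
cv2.imwrite("pics/st.png",np.hstack([t,s])[...,::-1])
E
```

```text
top yel [147.3, 209.6] 202 [512.3, 272.8, 185.0] corners [[526.7, 289.7], [527.4, 258.1], [498.4, 257.2], [497.7, 288.8]]
top yel [178.1, 210.2] 217 [512.6, 203.4, 185.0] corners [[528.2, 219.9], [528.9, 188.5], [497.7, 187.6], [497.0, 219.0]]
top red [182.7, 167.7] 183 [611.1, 204.3, 150.0] corners [[556.6, 206.7], [664.2, 209.7], [664.4, 200.3], [556.7, 197.3]]
top blue [152.9, 168.0] 191 [609.2, 274.2, 150.0] corners [[663.0, 280.4], [663.2, 271.0], [555.3, 267.8], [555.1, 277.2]]
scene yel [345.3, 205.9] 178 [513.8, 205.0, 185.0] corners [[530.2, 188.9], [497.9, 188.0], [497.4, 221.3], [529.5, 221.9]]
scene yel [371.6, 219.4] 185 [513.3, 274.7, 185.0] corners [[529.9, 258.6], [496.8, 258.4], [496.3, 291.8], [529.2, 291.6]]
scene red [325.1, 243.4] 174 [612.2, 205.3, 150.0] corners [[665.7, 200.6], [555.1, 200.2], [555.1, 210.1], [665.4, 210.2]]
scene blue [375.8, 192.9] 192 [426.2, 258.3, 150.0] corners [[451.1, 204.7], [428.9, 199.3], [402.6, 289.7], [424.8, 294.4]]
scene blue [351.1, 257.7] 173 [612.3, 275.3, 150.0] corners [[665.4, 271.3], [555.5, 271.2], [555.3, 279.7], [665.0, 279.4]]
```

View pics/st.png

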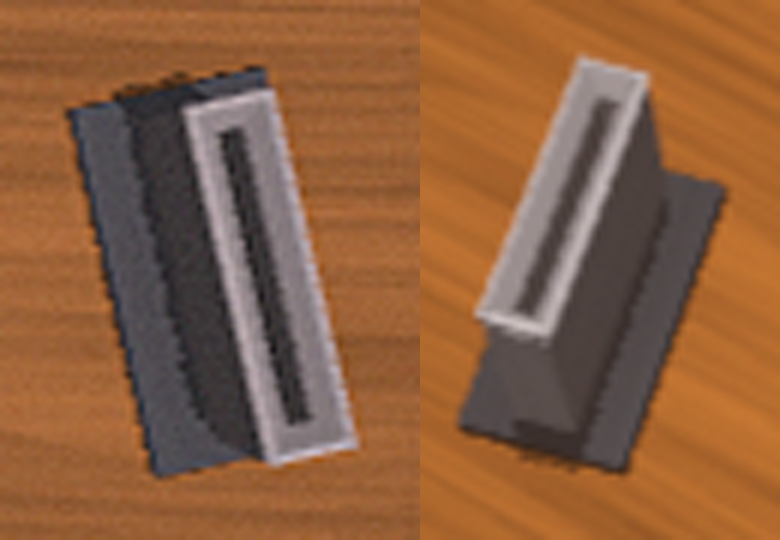

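The stand zoom shows the aluminium rim corners clearly in both views, with the dark slot inside. The slot runs at about 13° to world x. The rack yaw is about 0.4°, the red key is at (513,204,185), and the red plate is at (611,205). Those agree between views to 1–2 mm and match the nominal rack dimensions.

```bash
python3 - <<'E'
import pickle;from h import *
d=pickle.load(open("d0.pkl","rb"));r=lambda v:np.round(v,1).tolist()
f=lambda P,o:(np.array(P,float)+.5)/6-.5+o
T=f([(186,108),(272,90),(357,447),(272,465)],[310,165])
S=f([(160,57),(230,75),(130,335),(60,317)],[185,115])
iT=f([(220,130),(243,128),(311,420),(288,423)],[310,165])
# correspond: far end is +x. scene image: +x is down, +y right
Tw=np.array([onz(d["top"],p,124) for p in T]);Sw=np.array([onz(d["scene"],p,124) for p in S])
print("top",r(Tw),r(Tw.mean(0)));print("scene",r(Sw),r(Sw.mean(0)))
I=np.array([onz(d["top"],p,112) for p in iT]);print("inner112",r(I),r(I.mean(0)))
print(tri(d["top"],T.mean(0),d["scene"],S.mean(0)))
for W in (Tw,Sw,I):
    rc=cv2.minAreaRect(W[:,:2].astype(np.float32));print(rc)
# base corners, top view & scene
E
```

```text
top [[585.1, -168.0, 124.0], [592.9, -201.8, 124.0], [452.8, -236.9, 124.0], [444.9, -203.7, 124.0]] [518.9, -202.6, 124.0]
scene [[453.2, -236.3, 124.0], [444.8, -201.6, 124.0], [584.6, -166.7, 124.0], [593.1, -199.5, 124.0]] [518.9, -201.0, 124.0]
inner112 [[577.3, -184.1, 112.0], [578.3, -193.3, 112.0], [462.0, -221.9, 112.0], [460.6, -212.8, 112.0]] [519.5, -203.0, 112.0]
(array([ 518.41891498, -203.58636201,  118.09006591]), np.float64(1.0757378969365803))
((518.9368286132812, -202.46102905273438), (145.10546875, 34.6544075012207), 14.063112258911133)
((518.7022094726562, -200.8256378173828), (144.6688690185547, 35.64459228515625), 14.565178871154785)
((519.6476440429688, -202.97747802734375), (120.96023559570312, 9.185613632202148), 13.814859390258789)
```

Call:
drive_tool([
  [[0,0,-3],[0,0,-7.5]],
  [[0,0,-3],[0,0,-7.5]],
], claw=0)

```text
clock: 0.3
position: [162.2, 602.8, 290.3]
ee_rot: [1.0, 0.002, -0.0, 0.002]
contact_force: [-0.5, 0.8, 1.9]
gripper_width: 58.8
grasp_force: 0.0
```

Call:
drive_tool([
  [[2,2.2,0],[0,0,0]],
  [[3,3.5,0],[0,0,0]],
  [[3,3.5,0],[0,0,0]],
  [[3,3.5,0],[0,0,0]],
  [[3,3.5,0],[0,0,0]],
  [[3,3.5,0],[0,0,0]],
  [[3,3.5,0],[0,0,0]],
  [[3,3.5,0],[0,0,0]],
  [[3,3.5,0],[0,0,0]],
  [[3,3.5,0],[0,0,0]],
  [[3,3.5,0],[0,0,0]],
  [[3.1,2.7,0],[0,0,0]],
], claw=0)

```text
clock: 1.5
position: [513.5, 202.0, 291.2]
ee_rot: [1.0, -0.001, -0.0, 0.0]
contact_force: [0.8, 1.5, 0.6]
gripper_width: 0.2
grasp_force: 0.0
```

Call:
drive_tool([
  [[0,0,2],[0,0,0]],
  [[0,0,2],[0,0,0]],
  [[0,0,2],[0,0,0]],
  [[0,0,0],[0,0,0]],
  [[0,0,0],[0,0,0]],
])

```text
clock: 2.0
position: [513.1, 204.1, 231.4]
ee_rot: [1.0, -0.0, -0.0, 0.0]
contact_force: [-0.4, 0.2, 0.5]
gripper_width: 0.2
grasp_force: 0.0
```

```bash
python3 - <<'E'
from bench import arm,get_image
import cv2
s=arm.read_state();print(s["position"],s["ee_rot"],s["gripper_width"])
a=get_image("wrist");cv2.imwrite("pics/w1.png",a["img"][...,::-1]);print(a["mount"],a["fx"],a["cx"],a["cy"])
E
```

```text
[513.0519027  204.10126179 231.41319846] [ 9.99999838e-01 -3.78971078e-04 -1.21922833e-04  4.07033771e-04] 0.20782737759378972
[[ 6.62950762e-04 -9.49409740e-01 -3.14039338e-01  8.02951962e+01]
 [ 9.99999541e-01  4.12098640e-04  8.65178217e-04 -4.14767191e-01]
 [-6.91993442e-04 -3.14039768e-01  9.49409577e-01 -1.43166697e+02]
 [ 0.00000000e+00  0.00000000e+00  0.00000000e+00  1.00000000e+00]] 274.8640630984105 256.33260308947104 189.71287182531364
```

View pics/w1.png

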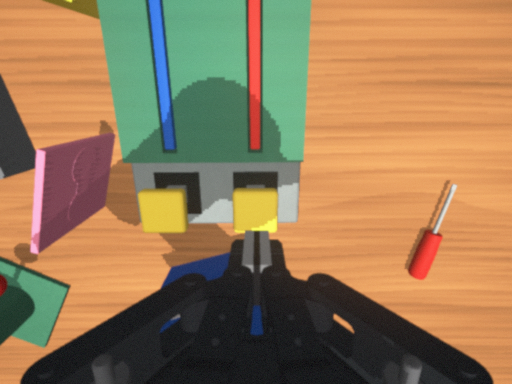

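The fingers are centred on the red plate's key at (256,210), and the plate at (256,75) is clear of them. Pushing now.

Call:
drive_tool([
  [[0,0,1.3],[0,0,0]],
  [[0,0,1.3],[0,0,0]],
  [[0,0,1.2],[0,0,0]],
  [[0,0,0.5],[0,0,0]],
  [[0,0,0.5],[0,0,0]],
  [[0,0,0.5],[0,0,0]],
  [[0,0,0.5],[0,0,0]],
  [[0,0,0.5],[0,0,0]],
  [[0,0,0.5],[0,0,0]],
  [[0,0,0.3],[0,0,0]],
  [[0,0,0.3],[0,0,0]],
  [[0,0,0],[0,0,0]],
])

```text
clock: 3.25
position: [513.2, 204.4, 158.3]
ee_rot: [1.0, -0.0, 0.001, -0.0]
contact_force: [-1.1, -0.2, 4.5]
gripper_width: 0.0
grasp_force: 2.0
```

Call:
drive_tool([
  [[0,0,0.1],[0,0,0]],
  [[0,0,0.1],[0,0,0]],
  [[0,0,0.1],[0,0,0]],
  [[0,0,0],[0,0,0]],
])

```text
clock: 3.65
position: [513.2, 204.4, 155.3]
ee_rot: [1.0, -0.0, 0.001, -0.0]
contact_force: [-2.1, 0.3, 3.8]
gripper_width: 0.2
grasp_force: 2.5
```

Call:
drive_tool([
  [[0,0,0.1],[0,0,0]],
  [[0,0,0.1],[0,0,0]],
  [[0,0,0],[0,0,0]],
])

```text
clock: 3.95
position: [513.3, 204.4, 155.0]
ee_rot: [1.0, 0.0, 0.001, -0.0]
contact_force: [-5.4, -1.5, 13.6]
gripper_width: 0.0
grasp_force: 6.6
```

The force rose to 13.6 N at z = 155, so the key is at its end stop. Retracting and opening above the plate.

Call:
drive_tool([
  [[0,0,-1],[0,0,0]],
  [[0,0,-3],[0,0,0]],
  [[0,0,-4],[0,0,0]],
])

```text
clock: 4.25
position: [512.1, 203.6, 231.4]
ee_rot: [1.0, -0.001, -0.002, 0.001]
contact_force: [1.1, 0.4, 1.0]
gripper_width: 0.3
grasp_force: 0.0
```

Call:
drive_tool([
  [[2,0,0],[0,0,0]],
  [[3,0,0],[0,0,0]],
  [[3,0,0],[0,0,0]],
  [[1.8,0,0],[0,0,0]],
  [[0,0,0],[0,0,0]],
  [[0,0,0],[0,0,0]],
], claw=5)

```text
clock: 4.85
position: [610.8, 203.9, 231.6]
ee_rot: [1.0, -0.001, -0.001, 0.0]
contact_force: [0.1, 0.3, 0.1]
gripper_width: 50.0
grasp_force: 0.0
```

```bash
python3 - <<'E'
from bench import arm,get_image
from h import *
s=arm.read_state();print(s["position"],s["ee_rot"],s["gripper_width"],s["contact_force"])
a=get_image("wrist");b=get_image("scene")["img"][170:310,280:400]
b=cv2.resize(b,None,fx=2.5,fy=2.5);b=np.vstack([b,np.zeros((384-b.shape[0],b.shape[1],3),np.uint8)])
cv2.imwrite("pics/w2.png",np.hstack([a["img"],b[:384,:288]])[...,::-1])
E
```

```text
[610.78127196 203.8825137  231.60696254] [ 9.99999498e-01 -8.25951782e-04 -5.37289006e-04  1.79483932e-04] 49.95351954797931 [0.11943467 0.30404575 0.1220101 ]
```

View pics/w2.png

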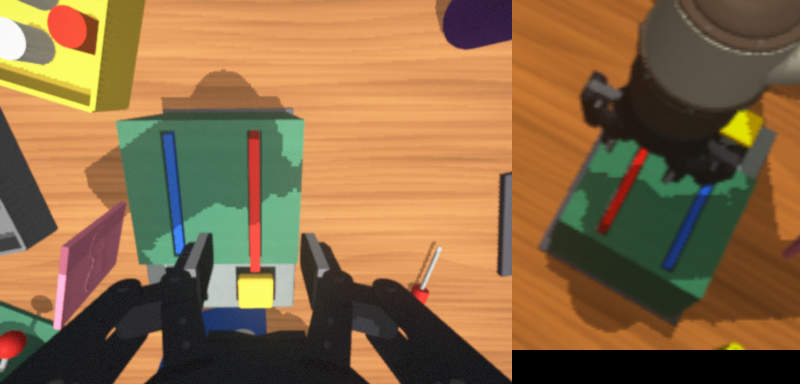

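```bash
python3 - <<'E'
from bench import arm,get_image
from h import *
s=arm.read_state();a=get_image("wrist");M=np.array(a["mount"])
Rt=R.from_quat(s["ee_rot"]).as_matrix()
for p in [(665.5,205,150),(665.5,205,179),(555.5,205,150),(555.5,205,179),(665.5,275,150),(513,204,161),(513,204,191)]:
    q=Rt.T@(np.array(p)-s["position"]);q=M[:3,:3].T@(q-M[:3,3]);print(p,a["fx"]*q[0]/q[2]+a["cx"],a["fy"]*q[1]/q[2]+a["cy"])
for b in blobs(a["img"],(0,150,90),(8,255,255),(230,110,280,290)): print(b)
for b in blobs(a["img"],(22,150,150),(35,255,255),(220,250,290,320)): print(b)
E
```

```text
(665.5, 205, 150) 255.40657822406428 131.4164285774982
(665.5, 205, 179) 255.30471325577744 136.04948130550494
(555.5, 205, 150) 255.54283097339342 251.16712010252627
(555.5, 205, 179) 255.47272863798403 269.49757509701556
(665.5, 275, 150) 168.69663574005796 131.4319648923245
(513, 204, 161) 256.6238674662803 296.8840773313324
(513, 204, 191) 256.68526898162116 321.3223868484349
(array([254.30942623, 199.23838798]), 1464, array([[248.18924, 130.03123],
       [258.92126, 129.91199],
       [260.4887 , 270.98346],
       [249.7567 , 271.1027 ]], dtype=float32))
(array([255.20682731, 288.44779116]), 498, array([[238., 274.],
       [273., 274.],
       [273., 307.],
       [238., 307.]], dtype=float32))
```

The red plate's near end is at row 271 against 269.5 predicted for a 179 mm top, so the plate is up. Descending to grip the raised edge.

Call:
drive_tool([
  [[0,-0.1,2],[0,0,0]],
  [[0,0,2],[0,0,0]],
  [[0,0,2],[0,0,0]],
  [[0,0,1],[0,0,0]],
  [[0,0,0.6],[0,0,0]],
  [[0,0,0],[0,0,0]],
])

```text
clock: 5.6
position: [610.7, 205.1, 156.2]
ee_rot: [1.0, -0.0, -0.0, 0.0]
contact_force: [-0.0, -0.1, 0.4]
gripper_width: 49.9
grasp_force: 0.0
```

Call:
drive_tool([
  [[0,0,0],[0,0,0]],
  [[0,0,0],[0,0,0]],
  [[0,0,0],[0,0,0]],
  [[0,0,0],[0,0,0]],
  [[0,0,0],[0,0,0]],
  [[0,0,0],[0,0,0]],
  [[0,0,0],[0,0,0]],
  [[0,0,0],[0,0,0]],
], claw=0.2)

```text
clock: 6.4
position: [611.3, 205.3, 156.7]
ee_rot: [1.0, -0.0, 0.001, -0.0]
contact_force: [-0.6, 0.8, 3.0]
gripper_width: 6.9
grasp_force: 62.9
```

Call:
drive_tool([
  [[0,0,-0.5],[0,0,0]],
  [[0,0,-0.5],[0,0,0]],
  [[0,0,-0.8],[0,0,0]],
  [[0,0,-0.8],[0,0,0]],
])

```text
clock: 6.8
position: [610.7, 204.9, 182.6]
ee_rot: [1.0, -0.001, -0.0, 0.0]
contact_force: [-0.3, 0.2, -1.9]
gripper_width: 6.7
grasp_force: 62.3
```

Call:
drive_tool([
  [[0,0,-1],[0,0,0]],
  [[0,0,-1.2],[0,0,0]],
  [[0,0,-1.2],[0,0,0]],
  [[0,0,-1.2],[0,0,0]],
  [[0,0,-1.2],[0,0,0]],
  [[0,0,-1.2],[0,0,0]],
  [[0,0,-1.2],[0,0,0]],
  [[0,0,-1.2],[0,0,0]],
  [[0,0,-1.2],[0,0,0]],
  [[0,0,-1.2],[0,0,0]],
  [[0,0,-1.2],[0,0,0]],
  [[0,0,0],[0,0,0]],
])

```text
clock: 8.0
position: [611.8, 205.3, 314.9]
ee_rot: [1.0, -0.0, 0.002, -0.001]
contact_force: [0.8, 0.1, -2.6]
gripper_width: 6.6
grasp_force: 62.4
```

Plate out (−2.6 N of load on the wrist, lower edge at about 207 mm). Carrying it over to the stand.

Call:
drive_tool([
  [[-0.4,1.7,0],[0,0,0]],
  [[-0.8,3.5,0],[0,0,0]],
  [[-0.8,3.5,0],[0,0,0]],
  [[-0.8,3.5,0],[0,0,0]],
  [[-0.8,3.5,0],[0,0,0]],
  [[-0.8,3.5,0],[0,0,0]],
  [[-0.8,3.5,0],[0,0,0]],
  [[-0.8,3.5,0],[0,0,0]],
  [[-0.8,3.5,0],[0,0,0]],
  [[-0.8,3.5,0],[0,0,0]],
  [[-0.8,3.5,0],[0,0,0]],
  [[-0.8,3.5,0],[0,0,0]],
])

```text
clock: 9.2
position: [516.9, -198.6, 311.7]
ee_rot: [1.0, -0.001, -0.001, -0.0]
contact_force: [0.3, -0.1, -0.6]
gripper_width: 6.7
grasp_force: 62.3
```

Call:
drive_tool([
  [[-0.1,0.5,0],[0,0,-5]],
  [[0,0,0],[0,0,-5]],
  [[0,0,0],[0,0,-4.1]],
  [[0,0,0],[0,0,0]],
  [[0,0,0],[0,0,0]],
])

```text
clock: 9.7
position: [516.9, -202.0, 311.9]
ee_rot: [0.993, 0.121, -0.0, -0.0]
contact_force: [0.2, 0.3, -1.7]
gripper_width: 6.1
grasp_force: 62.3
```

```bash
python3 - <<'E'
from bench import arm,get_image
from h import *
s=arm.read_state();p=s["position"];print(p,R.from_quat(s["ee_rot"]).as_matrix().round(4).tolist(),s["contact_force"])
print("to stand, tool axes",R.from_quat(s["ee_rot"]).inv().apply(np.array([519.2,-202.3,p[2]])-p))
W=get_image("wrist");S=get_image("scene");import pickle;pickle.dump((s,W,S),open("d3.pkl","wb"))
b=cv2.resize(S["img"][60:240,160:280],None,fx=2,fy=2);b=np.vstack([b,np.zeros((24,240,3),np.uint8)])
cv2.imwrite("pics/w3.png",np.hstack([W["img"],b])[...,::-1])
E
```

```text
[ 516.87405775 -202.04704076  311.90819383] [[0.9706, 0.2408, -0.001], [0.2408, -0.9706, 0.0002], [-0.0009, -0.0004, -1.0]] [ 0.19920625  0.3320355  -1.67469028]
to stand, tool axes [ 2.19657107  0.80564604 -0.00239296]
```

View pics/w3.png

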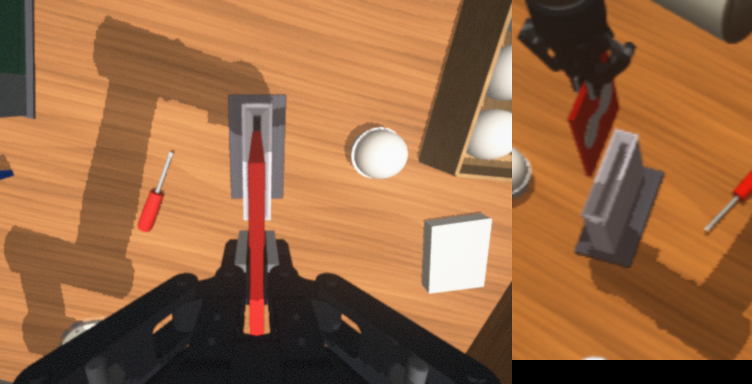

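The wrist view shows the stand rim spanning columns 243–271 at the top (row 104), with the red plate's far lower corner at (257,130) centred on the slot. Checking offsets numerically.

```bash
python3 - <<'E'
import pickle;from h import *
s,W,S=pickle.load(open("d3.pkl","rb"));M=np.array(W["mount"])
def tz(p,z): # wrist pixel -> tool point at tool z
    d=M[:3,:3]@[(p[0]-W["cx"])/W["fx"],(p[1]-W["cy"])/W["fy"],1];return M[:3,3]+d*(z-M[2,3])/d[2]
im=W["img"];h=cv2.cvtColor(im,cv2.COLOR_RGB2HSV)
zr=s["position"][2]-124
for v in (108,112,150,170,190,210):
    g=im[v,225:295].astype(int)
    print(v,"".join("R" if (a[0]>2*a[1]) else "#" if a.min()>110 else "+" if a.min()>75 else "." for a in g))
    red=[225+i for i,a in enumerate(g) if a[0]>2*a[1] and a[0]>100]
    al=[225+i for i,a in enumerate(g) if a.min()>110]
    if al: print("  rim y",tz((min(al)-.5,v),zr)[:2].round(1),tz((max(al)+.5,v),zr)[:2].round(1))
m=(h[...,1]>150)&((h[...,0]<6)|(h[...,0]>174));m[:, :235]=0;m[:,280:]=0
for v in range(126,150,3):
    q=np.where(m[v])[0]; 
    if len(q): print(v,q.min(),q.max())
for y in(-4,4):
    for x in (55,-55):
      for z in (105,-25):
        q=M[:3,:3].T@(np.array([x,y,z])-M[:3,3]);print((x,y,z),W["fx"]*q[0]/q[2]+W["cx"],W["fy"]*q[1]/q[2]+W["cy"])
E
```

```text
108 ....++++++++.++++################################+++++++++++++++++++++
  rim y [ 70.2 -17.4] [70.3 19.6]
112 .....++++.++.+.++###############################++.++++++++.++++++++++
  rim y [ 65.8 -17.5] [65.8 18.5]
150 ++++++###################.RRRRRRRRRRRR+###################++++++++++++
  rim y [ 21.5 -31.5] [21.5 31.5]
170 ++++++#########+#######+RRRRRRRRRRRRRRRR##################++++++++++++
  rim y [ -3.4 -32.2] [-3.4 32.2]
190 +++++++################+RRRRRRRRRRRRRRR+#################+++++++++++++
  rim y [-29.6 -31.7] [-29.5  31.7]
210 +++++++++++++++++#######RRRRRRRRRRRRRRR+#######+++++++++++++++++++++++
  rim y [-57.  -19.5] [-56.9  19.5]
132 254 259
135 253 259
138 252 260
141 252 260
144 252 261
147 251 261
(55, -4, 105) 252.17041072651938 128.94011514151327
(55, -4, -25) 248.09613221767546 159.95447124225828
(-55, -4, 105) 252.61559491745527 239.69121798062412
(-55, -4, -25) 249.8065290604124 352.11921630929254
(55, 4, 105) 261.19783049051216 128.94557276328146
(55, 4, -25) 266.395218875491 159.96378153621743
(-55, 4, 105) 260.52127525538924 239.69329378744362
(-55, 4, -25) 264.01809149930534 352.1180140732815
```

Offsets agree: the stand is +2 mm in tool x and +0.7 mm in tool y, and the plate hangs true. Aligning, then lowering to just above the mouth.

Call:
drive_tool([
  [[0.2,0.1,1],[0,0,-0.1]],
  [[0,0,1.5],[0,0,0]],
  [[0,0,1.5],[0,0,0]],
  [[0,0,1.5],[0,0,0]],
  [[0,0,1],[0,0,0]],
  [[0,0,0.5],[0,0,0]],
  [[0,0,0],[0,0,0]],
  [[0,0,0],[0,0,0]],
])

```text
clock: 10.6
position: [520.1, -202.4, 242.9]
ee_rot: [0.992, 0.123, 0.0, 0.0]
contact_force: [0.0, 0.1, -0.9]
gripper_width: 6.9
grasp_force: 62.3
```

Call:
drive_tool([
  [[0,0,0.3],[0,0,0]],
  [[0,0,0.3],[0,0,0]],
  [[0,0,0.3],[0,0,0]],
  [[0,0,0.3],[0,0,0]],
  [[0,0,0],[0,0,0]],
])

```text
clock: 11.1
position: [519.4, -202.2, 229.7]
ee_rot: [0.992, 0.123, -0.001, -0.0]
contact_force: [-0.6, 0.7, -2.3]
gripper_width: 6.4
grasp_force: 62.3
```

Call:
drive_tool([
  [[0,0,0.2],[0,0,0]],
  [[0,0,0.2],[0,0,0]],
  [[0,0,0.2],[0,0,0]],
  [[0,0,0],[0,0,0]],
])

```text
clock: 11.5
position: [519.5, -202.3, 223.9]
ee_rot: [0.992, 0.123, -0.0, -0.0]
contact_force: [0.3, 0.2, -1.8]
gripper_width: 6.7
grasp_force: 62.3
```

Call:
drive_tool([
  [[0,0,0.2],[0,0,0]],
  [[0,0,0.2],[0,0,0]],
  [[0,0,0.2],[0,0,0]],
  [[0,0,0.2],[0,0,0]],
  [[0,0,0],[0,0,0]],
])

```text
clock: 12.0
position: [519.5, -202.2, 215.9]
ee_rot: [0.992, 0.123, -0.0, -0.0]
contact_force: [0.1, 0.2, -2.6]
gripper_width: 6.6
grasp_force: 62.3
```

Edge at 108 mm, inside the straight walls with no side force.

Call:
drive_tool([
  [[0,0,0.3],[0,0,0]],
  [[0,0,0.3],[0,0,0]],
  [[0,0,0.3],[0,0,0]],
  [[0,0,0.3],[0,0,0]],
  [[0,0,0.3],[0,0,0]],
  [[0,0,0.2],[0,0,0]],
  [[0,0,0],[0,0,0]],
])

```text
clock: 12.7
position: [519.5, -202.3, 198.9]
ee_rot: [0.992, 0.123, -0.0, -0.0]
contact_force: [-0.7, -0.1, -0.9]
gripper_width: 6.9
grasp_force: 62.3
```

Edge at about 91 mm. From here I'll take 4 mm steps and watch the force.

Call:
drive_tool([
  [[0,0,0.1],[0,0,0]],
  [[0,0,0.1],[0,0,0]],
  [[0,0,0.1],[0,0,0]],
  [[0,0,0.1],[0,0,0]],
])

```text
clock: 13.1
position: [519.7, -202.3, 195.3]
ee_rot: [0.992, 0.123, 0.0, 0.0]
contact_force: [-0.3, -0.2, -1.8]
gripper_width: 6.5
grasp_force: 62.3
```

Call:
drive_tool([
  [[0,0,0.1],[0,0,0]],
  [[0,0,0.1],[0,0,0]],
  [[0,0,0.1],[0,0,0]],
  [[0,0,0.1],[0,0,0]],
])

```text
clock: 13.5
position: [519.7, -202.3, 191.2]
ee_rot: [0.992, 0.123, 0.0, 0.0]
contact_force: [0.3, 0.1, -2.0]
gripper_width: 6.7
grasp_force: 62.3
```

Call:
drive_tool([
  [[0,0,0.1],[0,0,0]],
  [[0,0,0.1],[0,0,0]],
  [[0,0,0.1],[0,0,0]],
  [[0,0,0.1],[0,0,0]],
])

```text
clock: 13.9
position: [519.7, -202.3, 187.2]
ee_rot: [0.992, 0.123, 0.0, -0.0]
contact_force: [-0.5, 0.2, -2.4]
gripper_width: 6.7
grasp_force: 62.3
```

Call:
drive_tool([
  [[0,0,0.1],[0,0,0]],
  [[0,0,0.1],[0,0,0]],
  [[0,0,0.1],[0,0,0]],
  [[0,0,0.1],[0,0,0]],
])

```text
clock: 14.3
position: [519.7, -202.3, 183.2]
ee_rot: [0.992, 0.123, 0.0, -0.0]
contact_force: [0.4, 0.2, -2.8]
gripper_width: 6.7
grasp_force: 62.3
```

Call:
drive_tool([
  [[0,0,0.1],[0,0,0]],
  [[0,0,0.1],[0,0,0]],
  [[0,0,0.1],[0,0,0]],
  [[0,0,0.1],[0,0,0]],
])

```text
clock: 14.7
position: [519.9, -202.4, 179.8]
ee_rot: [0.992, 0.123, 0.0, 0.0]
contact_force: [-0.4, 0.1, 2.1]
gripper_width: 6.3
grasp_force: 62.9
```

Fz jumped from about −2 N to +2 N, so this is probably contact. Confirming with a small step.

Call:
drive_tool([
  [[0,0,0.1],[0,0,0]],
  [[0,0,0],[0,0,0]],
])

```text
clock: 14.9
position: [520.0, -202.5, 179.3]
ee_rot: [0.992, 0.123, 0.0, 0.0]
contact_force: [-2.0, 1.7, 5.2]
gripper_width: 6.8
grasp_force: 63.2
```

The force rose about 3 N for 0.5 mm of motion, which matches the sprung stop (5 N/mm). I'll ease back 1 mm so it just rests, then open.

Call:
drive_tool([
  [[0,0,-0.1],[0,0,0]],
  [[0,0,0],[0,0,0]],
])

```text
clock: 15.1
position: [519.9, -202.4, 179.6]
ee_rot: [0.992, 0.123, 0.0, 0.0]
contact_force: [-0.8, -0.5, 2.6]
gripper_width: 6.4
grasp_force: 63.0
```

Still resting on the stop with a light load (about +2.6 N). Releasing.

Call:
drive_tool([
  [[0,0,0],[0,0,0]],
  [[0,0,0],[0,0,0]],
  [[0,0,0],[0,0,0]],
  [[0,0,0],[0,0,0]],
  [[0,0,0],[0,0,0]],
  [[0,0,0],[0,0,0]],
], claw=5)

```text
clock: 15.7
position: [519.7, -202.3, 179.3]
ee_rot: [0.992, 0.123, -0.0, 0.0]
contact_force: [-0.0, 0.3, -0.0]
gripper_width: 50.3
grasp_force: 0.0
```

Call:
drive_tool([
  [[0,0,-0.5],[0,0,0]],
  [[0,0,-2],[0,0,0]],
  [[0,0,-3],[0,0,0]],
  [[0,0,-4],[0,0,0]],
  [[0,0,-3],[0,0,0]],
  [[-3,0,0],[0,0,0]],
  [[-4,0,0],[0,0,0]],
  [[-4,0,0],[0,0,0]],
  [[0,0,0],[0,0,0]],
  [[0,0,0],[0,0,0]],
])

```text
clock: 16.7
position: [412.6, -229.5, 305.4]
ee_rot: [0.992, 0.123, 0.001, 0.0]
contact_force: [-0.7, 0.4, 0.4]
gripper_width: 50.0
grasp_force: 0.0
```

```bash
python3 - <<'E'
from bench import arm,get_image
from h import *
s=arm.read_state();print(s["clock"],s["position"],s["contact_force"])
T=get_image("top");S=get_image("scene")
cv2.imwrite("pics/e.png",np.hstack([cv2.resize(T["img"][130:280,120:420],None,fx=1.5,fy=1.5)[:225],cv2.resize(S["img"][90:240,140:360],None,fx=1.5,fy=1.5)])[:, :800,::-1])
# plate lower/top edge check: top edge at ~202 mm
for c,roi in((T,(330,160,400,250)),(S,(190,80,250,210))):
    for b in blobs(c["img"],(0,150,90),(8,255,255),roi): print(b[0],b[1],[np.round(onz(c,p,202)[:2]).tolist() for p in b[2]])
E
```

```text
16.7 [ 412.62987874 -229.47663174  305.35989895] [-0.70496944  0.3772462   0.41792725]
[363.32835821 210.37810945] 201 [[570.0, -185.0], [573.0, -194.0], [467.0, -220.0], [464.0, -211.0]]
[203.77058824 137.28235294] 170 [[612.0, -174.0], [473.0, -237.0], [464.0, -209.0], [604.0, -149.0]]
```

View pics/e.png

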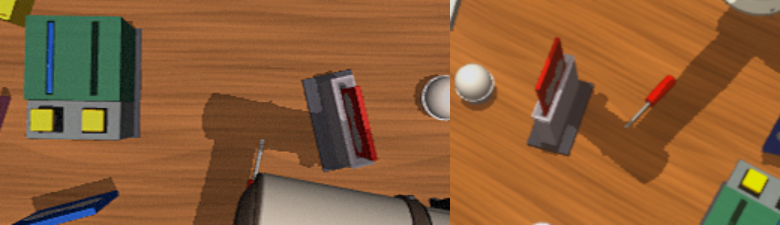

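The red plate stands upright in the stand: its top edge, cast at 202 mm, is centred at (518.5, −202.5) and 109 mm long. The blue plate is still down in the rack, the red slot is empty and the gripper is clear.

```bash
python3 -c "
from bench import arm
print(arm.job_done())"
```

```text
the job is handed in; nothing more can be done
None
```

The red plate is out of the rack and standing upright in the checking stand. I lowered it until it rested on the stop (lower edge at about 72 mm) before letting go. The blue plate is still down in the rack and nothing else was moved. I handed the job in at about 17 s on the clock.

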